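# Close up the reservations shelf

## Task

Close up the reservations shelf on the library desk: with the fingertips, gently push the sliding steel book support along until the four books stand upright and close together, with no gaps, against the end panel, and gently push the slip drawer below fully shut, in either order. Only push: do not lift or tip the books, and leave the other things on the desk where they are.

Things in the scene. Friction and masses are not known exactly. Their poses are not given: they have to be found in the camera images.
- shelf_unit: white shelf fixed to the desk: a deck (top 80 mm up) over one wide drawer; 170 mm deep (x), 340 mm wide (y). Origin: centre of its underside; -x is its front, +y its left. The books stand on the deck between the end panel at the right (inner face y = -165 mm, 150 mm tall) and the sliding support; left end open. Back rim 60 mm tall at x = +75 mm; the front 35 mm of the deck is bare
- support (a joint): travel (m) of the sliding steel book support: 0 at the left end of its slide, growing towards the books (the unit's -y), at most 0.20. It stays upright and where it is left; about 2 N moves it, plus up to about 10 N for the books it shoves along. The four books are 112 mm thick together: with no gap left it reads 0.173
- support_plate (a point): point on the outer (left, +y) face of the book support, midway along its depth, 130 mm above the deck. The support is an upright plate 110 mm deep (the unit's x), 4 mm thick (y), 150 mm tall above the deck; its inner face is 4 mm to the -y side of this point
- drawer (a joint): how far the slip drawer stands open, in m: 0 fully shut, at most 0.10; it slides to the unit's -x (towards the robot) as it opens and stays where it is left; about 1.5 N moves it
- drawer_pull (a point): middle of the drawer's pull, a steel bar 8 mm thick, 100 mm long (the unit's y), 38 mm above the desk, its axis 22 mm in front of the flat drawer front, which is 336 mm wide and spans 5 to 65 mm above the desk. Shut, that front is flush with the deck's front edge (x = -85 mm of the unit)
- book0: loose upright book with a red cover, 22 mm thick (y), 110 mm deep (x), 175 mm tall, about 180 g; origin: centre of its underside, which stands on the deck. Its place in the row varies; the gaps between the books are about 2 to 25 mm.
- book1: loose upright book with a black cover, 30 mm thick (y), 110 mm deep (x), 165 mm tall, about 180 g; origin: centre of its underside, which stands on the deck. Its place in the row varies; the gaps between the books are about 2 to 25 mm.
- book2: loose upright book with a blue cover, 26 mm thick (y), 110 mm deep (x), 172 mm tall, about 180 g; origin: centre of its underside, which stands on the deck. Its place in the row varies; the gaps between the books are about 2 to 25 mm.
- book3: loose upright book with a white cover, 34 mm thick (y), 110 mm deep (x), 160 mm tall, about 180 g; origin: centre of its underside, which stands on the deck. Its place in the row varies; the gaps between the books are about 2 to 25 mm.
- mug: blue mug, 76 mm wide, 90 mm tall, handle on its +y side; stands in front of the unit to the right of the drawer; loose, to be left alone; origin: centre of its underside
- stamp: turned dark wooden hand stamp, 34 mm wide foot, 83 mm tall; stands in front of the unit to the left of the drawer; loose, to be left alone; origin: centre of its underside
- stapler: black desk stapler 130 x 36 mm, 51 mm tall, long along its x; lies on the desk left of the open drawer; loose, to be left alone; origin: centre of its underside
- tape_dispenser: grey tape dispenser 150 x 55 mm, 84 mm tall, long along its x; on the desk to the right of the unit; loose, to be left alone; origin: centre of its underside
- pen_cup: dark steel pen cup, 68 mm wide, 90 mm tall with pens standing up to 150 mm; on the desk to the left of the unit; loose, to be left alone; origin: centre of its underside
- bell: steel counter bell, 84 mm wide, 61 mm tall; on the desk at far left; loose, to be left alone; origin: centre of its underside
- returned_books: stack of three books lying flat, 200 x 130 mm, 74 mm tall; on the desk at far right; loose, to be left alone; origin: centre of its underside

How it is judged (in metres and radians):
At the end, for the whole second after the job is handed in: The book support is within 7 mm of the fully closed-up row (joint support over 0.166), the drawer is open less than 5 mm, all four books stand at rest on the deck between the end panel and the support, within 0.08 rad of upright and not pushed forward beyond the deck (value of joint support above 0.166 m and value of joint drawer below 0.005 m and angle between each of book0, book1, book2, book3's own z axis and vertical below 0.08 rad and z of book0 in the frame of shelf_unit between 0.075 and 0.086 m and x of each of book0, book1, book2, book3 in the frame of shelf_unit above -0.025 m and y of book0 in the frame of shelf_unit between -0.165 and -0.04 m and linear speed of each of book0, book1, book2, book3 below 0.02 m/s and z of book1 in the frame of shelf_unit between 0.075 and 0.086 m and y of book1 in the frame of shelf_unit between -0.165 and -0.04 m and z of book2 in the frame of shelf_unit between 0.075 and 0.086 m and y of book2 in the frame of shelf_unit between -0.165 and -0.04 m and z of book3 in the frame of shelf_unit between 0.075 and 0.086 m and y of book3 in the frame of shelf_unit between -0.165 and -0.04 m); the robot touches nothing.
It fails at once if a book was lifted (more than 15 mm) or tipped over (more than 0.4 rad) (height (world z) of any of book0, book1, book2, book3 above 0.095 m or angle between any of book0, book1, book2, book3's own z axis and vertical above 0.4 rad).
It fails at once if a thing on the desk was shoved more than 25 mm, lifted or tipped (distance of any of mug, stamp, stapler, tape_dispenser, pen_cup, bell, returned_books from where it was at the start of the episode above 0.025 m or angle between any of mug, stamp, stapler, tape_dispenser, pen_cup, bell, returned_books's own z axis and vertical above 0.4 rad).
It fails at once if the book support was rammed: moving faster than 0.35 m/s, or pushed by the robot with more than 60 N (velocity of joint support above 0.35 m/s or contact force between the fingers and support above 60 N).
It fails at once if the support or the drawer was pushed with the arm or the body of the gripper instead of the fingers (over 3 N) (contact force between the arm and support above 3 N or contact force between the arm and drawer above 3 N).
It fails at once if the drawer was slammed, faster than 0.35 m/s (velocity of joint drawer below -0.35 m/s).
It also fails if it takes over 51 s, if anything falls off the work surface, if the arm or the gripper's body presses on something with over 40 N, if the wrist force passes 120 N, or if a joint passes its speed limit or range.

## Robot

A 7-joint arm with a two-finger parallel gripper is mounted at the origin on the work surface. World frame = base frame: x ahead of the robot, y to its left, z up, the work surface at z = 0. Lengths are in mm, angles in degrees, forces in N, time in s.
With the tool pointing down it reaches from about 425 to 950 mm from the base axis. Payload 4.7 kg.
Tool frame: the origin (TCP) lies at the very end of the fingers, on their centre line; the grasp point (between the pads) lies 19 mm behind it (env.grip_point_offset is the distance from the TCP to the grasp point, in mm); z points along the fingers, y is the line along which they close (so a half turn about z gives the same grasp; the last joint's range is limited). The gripper opens to 85 mm and grips with 20 to 120 N. Pads are 22 mm wide; open, the fingers measure 114 mm over their backs; the gripper's body (76 mm by 85 mm) begins 54 mm behind the grasp point. The pads swing forward as they close: fully open they stand 13 mm farther back than shut.
Start: joints at [-72.76, 26.849, -2.785, 87.806, 1.381, 65.374, -4.715], TCP at [218.561, 638.654, 231.335] pointing down, gripper open.
Joint ranges: [-148.3, 148.3], [-19.14, 114.17], [-79.39, 73.82], [5.75, 140.21], [-59.74, 239.74], [12.07, 113.84], [-152.46, 152.46]. Speed limits (degrees/s): [147.25, 147.25, 180, 180, 180, 180, 180].

## Interface

Orientations are given as [roll, pitch, yaw] about the fixed x, y, z axes, in that order (R = Rz(yaw) Ry(pitch) Rx(roll)).
In Python, from bench import env gives the robot as it stands. The module is installed in compiled form; this text tells all that it offers.
- The arm moves only by the shell command python3 -m handwheel 'ROWS'. ROWS is JSON, one flat list of numbers, 5 for each row, row after row: the finger opening in mm, from 0 to 85.4, then the shift along the tool's x, y, z in mm, then the turn about the tool's z in rad. A call has 1 to 12 rows; each row shifts and turns the commanded pose from where the row before left it, along the tool's axes as they then stand; what a row does not reach is not made up. A row lasts 1/8 s, in which the tool goes at most 62.5 mm and 10.7 degrees, less where a joint would pass 70% of its speed; a pose out of reach is approached as far as the arm can. A call is refused whole if a number of a shift passes 62.5 or a number of a turn 0.188, either way. A call with a gripper value outside its range is refused whole. The fingers move at their own pace and stop on an object; the grip force is fixed at half the most. Time passes only in rows, so rows that do not move let the fingers close. It gives the time, the measured TCP pose, the force, the opening and the grip force at its end, in the units of the state.
- env.get_state(): the state, without advancing time (a new reading comes with each control period).
- env.get_image(name): name is "side" or "top"; returns a dict with "image" (384x512x3 uint8, red, green, blue), "mtx" (3x3 intrinsics, pixels), "R" (3x3) and "t" (3): a world point X has camera coordinates R X + t. Camera axes: x right, y down, z forward; pixel columns grow to the right and rows downward; lengths in mm; the calibration is good to about 2 mm. A picture is of the moment at which its call begins. There is no depth.
- env.close_job(): hands the job in; it is judged then, once.
The state is a dict: "t": time; "joint_positions": joint angles; "dq": joint speeds; "tau": joint torques, N m; "position": TCP position; "ee_rot": TCP orientation; "ft_force": force on the tool from outside, world axes, zero at the start; "ft_torque": the same for the moment, N m; "grip_width": finger opening in mm; "grasp_force": force on a finger pad.
Only numpy, scipy, OpenCV 4.12 (cv2) and the standard library are available. Lean on these libraries where they do the work, as an engineer would, in place of code of your own. Each camera call takes 0.05 s, during which the arm holds its last target. There are 200 camera calls.

## Working session

There is one attempt and no reset: what is moved stays moved. The work goes in short steps, Python scripts to look and compute and a shell command to move; the robot and the scene stay as the last step left them, time stands still between calls to the robot, and variables do not carry over. Pictures are saved under pics/ and viewed, at most 10 in all, crops included, and the job is handed in when it is done.

```bash
mkdir -p pics; python3 - <<'E'
from bench import env
import cv2,numpy as np,pickle
s=env.get_state();print({k:np.round(v,3) for k,v in s.items()})
for n in("side","top"):
    d=env.get_image(n);cv2.imwrite(f"pics/{n}0.png",cv2.cvtColor(d["image"],cv2.COLOR_RGB2BGR));pickle.dump(d,open(f"{n}0.pkl","wb"))
    print(n,np.round(d["mtx"],1).tolist(),np.round(d["R"],3).tolist(),np.round(d["t"],1).tolist(),np.round(-d["R"].T@d["t"]))
E
```

```text
{'t': np.float64(0.0), 'joint_positions': array([-72.76 ,  26.896,  -2.786,  87.874,   1.38 ,  65.374,  -4.716]), 'dq': array([ 0.065,  0.037, -0.03 , -0.062,  0.055,  0.061, -0.006]), 'tau': array([-1.0000e-03, -5.1031e+01, -4.7000e-02, -2.3772e+01,  1.1000e-02,
        7.0000e-03, -0.0000e+00]), 'position': array([218.383, 638.082, 230.269]), 'ee_rot': array([-1.79889e+02,  2.00000e-03,  1.61106e+02]), 'ft_force': array([-0.028, -0.326,  0.496]), 'ft_torque': array([-0.008, -0.031, -0.005]), 'grasp_force': np.float64(0.0), 'grip_width': np.float64(85.39)}
side [[367.2, 0.0, 255.4], [0.0, 367.2, 200.1], [0.0, 0.0, 1.0]] [[-0.139, 0.99, -0.003], [0.809, 0.112, -0.577], [-0.571, -0.083, -0.817]] [69.0, -376.6, 1636.8] [1249.  109. 1120.]
top [[447.6, 0.0, 256.1], [0.0, 447.6, 192.1], [0.0, 0.0, 1.0]] [[-0.001, -1.0, 0.015], [-0.992, -0.001, -0.125], [0.125, -0.015, -0.992]] [-26.2, 579.2, 1559.2] [ 380.   -3. 1619.]
```

View pics/side0.png

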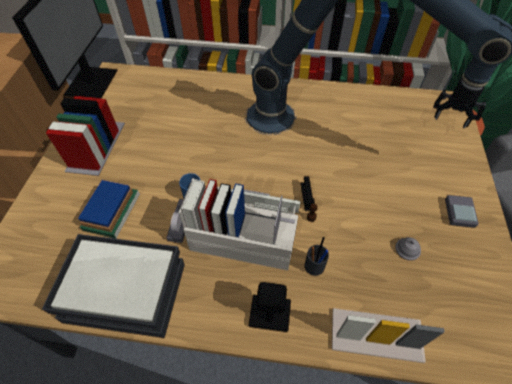

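View pics/top0.png

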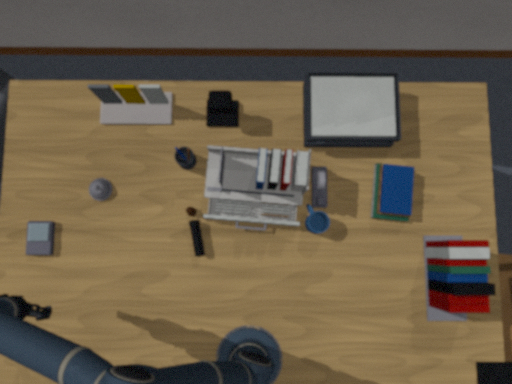

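```bash
python3 - <<'E'
import cv2,numpy as np
t=cv2.imread("pics/top0.png")[135:265,180:340];s=cv2.imread("pics/side0.png")[160:285,160:340]
a=cv2.resize(t,None,fx=4.9,fy=4.6,interpolation=cv2.INTER_CUBIC)
cv2.imwrite("pics/tz.png",cv2.resize(t,(800,600)[::1] if 0 else (736,598),interpolation=cv2.INTER_CUBIC))
cv2.imwrite("pics/sz.png",cv2.resize(s,(792,550),interpolation=cv2.INTER_CUBIC))
E
```

```text
(no output)
```

View pics/tz.png

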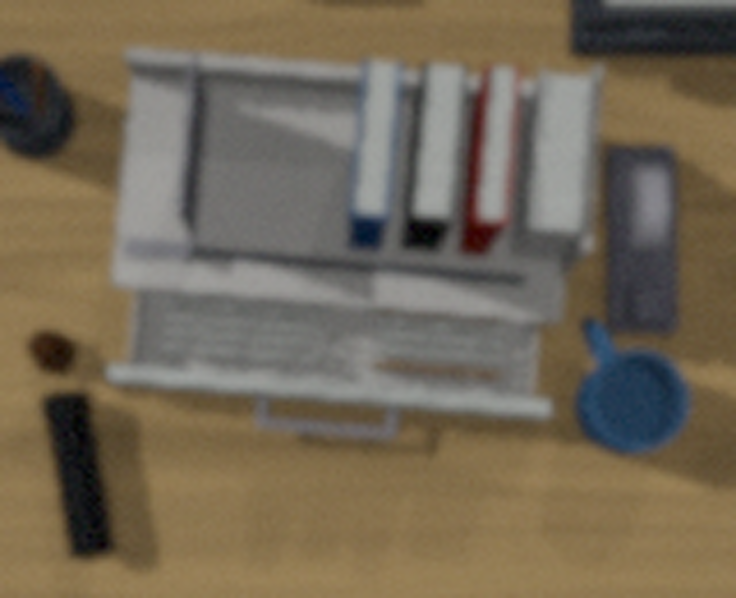

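View pics/sz.png

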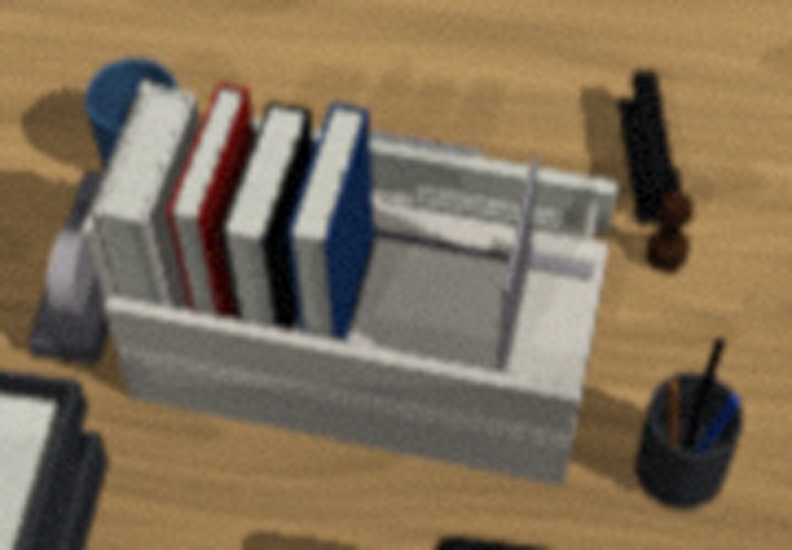

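```bash
cat >h.py <<'E'
import numpy as np,pickle
def ray(n,u,v,z,f=None):
    d=pickle.load(open(f or n+"0.pkl","rb"))
    c=-d["R"].T@d["t"];r=d["R"].T@np.linalg.solve(d["mtx"],[u,v,1.])
    return c+r*(z-c[2])/r[2]
def proj(d,X):
    p=d["mtx"]@(d["R"]@np.array(X,float)+d["t"]);return p[:2]/p[2]
E
python3 - <<'E'
from h import *
def tz(x,y,z):return np.round(ray("top",180+x/4.6-.4,135+y/4.6-.4,z))
def sz(x,y,z):return np.round(ray("side",160+x/4.4-.4,160+y/4.4-.4,z))
for n,p in dict(deckFL=(113,285,80),deckFR=(560,320,80),drFLtop=(108,380,65),drFRtop=(550,415,65),pullL=(260,428,42),pullR=(393,437,42),plateF=(187,220,230),plateB=(196,55,230),rimBL=(130,50,140),rimBR=(600,68,230),mug=(632,395,90),staplF=(92,552,40),staplB=(68,398,51),stamp=(50,350,83),pen=(38,90,90)).items():print("T",n,tz(*p))
for n,p in dict(deckBL=(578,390,140),rimBR=(108,303,140),plateF=(535,160,230),drFL=(615,183,65),mug=(130,80,90),stamp=(678,210,83),pen=(690,400,90),plateBbot=(505,365,80+40)).items():print("S",n,sz(*p))
E
```

```text
T deckFL [558. 154.  80.]
T deckFR [ 532. -182.   80.]
T drFLtop [488. 158.  65.]
T drFRtop [ 461. -175.   65.]
T pullL [453.  44.  42.]
T pullR [446. -57.  42.]
T plateF [585.  89. 230.]
T plateB [700.  84. 230.]
T rimBL [725. 138. 140.]
T rimBR [ 692. -195.  230.]
T mug [ 475. -234.   90.]
T staplF [359. 171.  40.]
T staplB [475. 190.  51.]
T stamp [509. 200.  83.]
T pen [705. 211.  90.]
S deckBL [724. 140. 140.]
S rimBR [ 701. -194.  140.]
S plateF [601.  93. 230.]
S drFL [495. 156.  65.]
S mug [ 464. -244.   90.]
S stamp [527. 205.  83.]
S pen [694. 221.  90.]
S plateBbot [701.  88. 120.]
```

Side and top views show the plate near the left end (crop px 190,140), books at crop px 350–590, the drawer about 71 mm open, unit centre about (630,-21), yaw about -4.6°. First to the left of the plate.

```bash
python3 -m handwheel '[0,-46,-27,0,0, 0,-46,-27,0,0, 0,-46,-27,0,0, 0,-46,-27,0,0, 0,-46,-27,0,0, 0,-46,-27,0,0, 0,-46,-27,0,0, 0,-46,-27,0,0, 0,-46,-27,0,0, 0,-46,-27,0,0, 0,-46,-27,0,0, 0,-46,-20,0,0]'
python3 -m handwheel '[0,0,0,0,0.165, 0,0,0,0,0.165, 0,0,0,0,0.165, 0,0,0,0,0.165, 0,0,0,0,0.165, 0,0,0,0,0.165, 0,0,0,0,0.165, 0,0,0,0,0.165, 0,0,0,0,0]'
```

```text
t: 1.6
position: [638.8, 158.0, 231.0]
ee_rot: [-180.0, -0.0, 161.1]
ft_force: [-0.5, 0.3, 0.2]
grip_width: -0.2
grasp_force: 0.0
t: 2.72
position: [637.8, 160.1, 230.7]
ee_rot: [-179.9, 0.0, 85.6]
ft_force: [-0.2, -0.3, 1.0]
grip_width: -0.4
grasp_force: 0.0
```

```bash
python3 -m handwheel '[0,0,3,16,0, 0,0,3,16,0, 0,0,0,0,0]'; python3 - <<'E'
from bench import env
import cv2,numpy as np
a=[]
for n,(r,c) in dict(side=(150,170),top=(130,170)).items():
    d=env.get_image(n);a.append(cv2.resize(cv2.cvtColor(d["image"],cv2.COLOR_RGB2BGR)[r:r+135,c:c+150],(400,360),interpolation=cv2.INTER_CUBIC))
cv2.imwrite("pics/c1.png",np.hstack(a))
E
```

```text
t: 3.1
position: [643.0, 159.1, 196.6]
ee_rot: [-179.8, 0.1, 85.5]
ft_force: [0.5, 0.3, 0.0]
grip_width: 0.1
grasp_force: 0.0
```

View pics/c1.png

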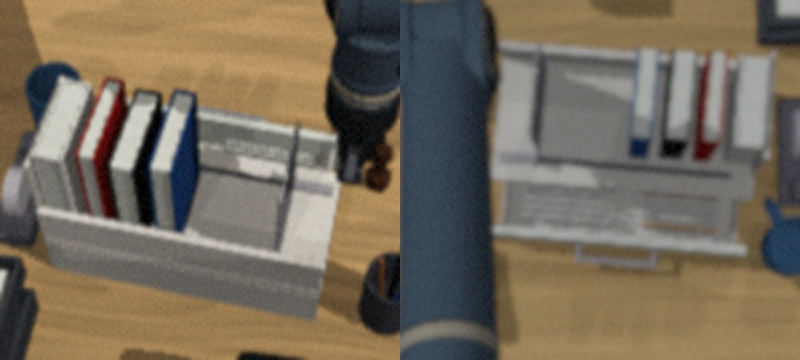

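Fingers (crop px 360,165 left) are clear to the left of the plate (px 293,150). Approach.

```bash
python3 -m handwheel '[0,-10,0,0,0, 0,-10,0,0,0, 0,-10,0,0,0, 0,-10,0,0,0, 0,-5,0,0,0, 0,-4,0,0,0, 0,-4,0,0,0, 0,-4,0,0,0, 0,-4,0,0,0, 0,-4,0,0,0, 0,-4,0,0,0, 0,-4,0,0,0]'
python3 -m handwheel '[0,-4,0,0,0, 0,-5,0,0,0, 0,-5,0,0,0, 0,-5,0,0,0, 0,-5,0,0,0, 0,-5,0,0,0, 0,-5,0,0,0, 0,-5,0,0,0, 0,-5,0,0,0, 0,-5,0,0,0]'
```

```text
t: 4.7
position: [638.3, 86.6, 199.2]
ee_rot: [-180.0, -0.0, 85.5]
ft_force: [0.3, 2.8, -0.4]
grip_width: -0.1
grasp_force: 1.1
t: 5.95
position: [634.3, 37.6, 199.2]
ee_rot: [-180.0, -0.0, 85.5]
ft_force: [-1.8, 2.6, 0.5]
grip_width: -0.0
grasp_force: 1.1
```

```bash
python3 -m handwheel '[0,-4,0,0,0, 0,-4,0,0,0, 0,-4,0,0,0, 0,-4,0,0,0, 0,-4,0,0,0, 0,-4,0,0,0, 0,-4,0,0,0, 0,-4,0,0,0, 0,-4,0,0,0, 0,-4,0,0,0]'
python3 -m handwheel '[0,-4,0,0,0, 0,-4,0,0,0, 0,-4,0,0,0, 0,-4,0,0,0, 0,-4,0,0,0, 0,-4,0,0,0, 0,-4,0,0,0, 0,-4,0,0,0]'
```

```text
t: 7.2
position: [631.3, -2.3, 199.3]
ee_rot: [-180.0, -0.0, 85.5]
ft_force: [-1.2, 3.0, -0.4]
grip_width: 0.5
grasp_force: 1.1
t: 8.2
position: [628.8, -33.8, 199.3]
ee_rot: [-180.0, -0.0, 85.5]
ft_force: [-1.2, 3.5, 0.5]
grip_width: 0.0
grasp_force: 2.1
```

```bash
python3 - <<'E'
from bench import env
import cv2,numpy as np
a=[]
for n,(r,c) in dict(side=(150,170),top=(130,170)).items():
    d=env.get_image(n);a.append(cv2.resize(cv2.cvtColor(d["image"],cv2.COLOR_RGB2BGR)[r:r+135,c:c+150],(400,360),interpolation=cv2.INTER_CUBIC))
cv2.imwrite("pics/c2.png",np.hstack(a))
E
```

```text
(no output)
```

View pics/c2.png

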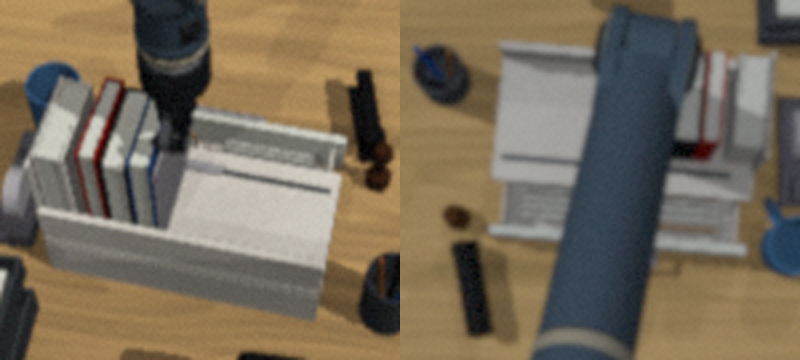

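Side view: plate (px 170,180) has blue, black and red gathered and upright, with a gap left before the white book (px 85,130). Continue slowly.

```bash
python3 -m handwheel '[0,-3,0,0,0, 0,-3,0,0,0, 0,-3,0,0,0, 0,-3,0,0,0, 0,-3,0,0,0, 0,-3,0,0,0]'
python3 -m handwheel '[0,-2,0,0,0, 0,-2,0,0,0]'; python3 -m handwheel '[0,-2,0,0,0]'
```

```text
t: 9.05
position: [627.5, -51.1, 199.3]
ee_rot: [-180.0, -0.1, 85.5]
ft_force: [-1.5, 5.0, 1.7]
grip_width: 0.0
grasp_force: 2.6
t: 9.3
position: [627.2, -54.9, 199.3]
ee_rot: [-180.0, -0.1, 85.5]
ft_force: [-1.7, 6.8, 1.1]
grip_width: 0.1
grasp_force: 3.0
t: 9.43
position: [627.0, -56.6, 199.3]
ee_rot: [-180.0, -0.1, 85.5]
ft_force: [-1.6, 6.1, 1.2]
grip_width: -0.2
grasp_force: 3.0
```

```bash
for i in 1 2 3 ; do :; done; python3 -m handwheel '[0,-2,0,0,0]'|sed -n '2p;4p'; python3 -m handwheel '[0,-1,0,0,0]'|sed -n '2p;4p';python3 -m handwheel '[0,-1,0,0,0]'|sed -n '2p;4p';python3 -m handwheel '[0,0,0,0,0]'|sed -n '2p;4p'
```

```text
position: [626.9, -57.7, 199.3]
ft_force: [-1.4, 9.5, 2.1]
position: [626.9, -57.7, 199.3]
ft_force: [-1.2, 10.0, 2.4]
position: [626.9, -57.7, 199.3]
ft_force: [-1.7, 12.1, 2.4]
position: [626.9, -57.7, 199.3]
ft_force: [-1.3, 11.4, 2.0]
```

```bash
python3 -m handwheel '[0,-2,0,0,0]'|sed -n '2p;4p'; python3 -m handwheel '[0,-2,0,0,0, 0,0,0,0,0]'|sed -n '2p;4p'; python3 -m handwheel '[0,-2,0,0,0, 0,0,0,0,0]'|sed -n '2p;4p'
```

```text
position: [626.9, -57.7, 199.3]
ft_force: [-2.5, 15.9, 3.8]
position: [626.9, -57.6, 199.3]
ft_force: [-2.5, 17.4, 3.6]
position: [626.9, -57.6, 199.4]
ft_force: [-1.8, 19.3, 5.5]
```

Solid stop at the expected place (row closed). Back off and go in front of the drawer, left of the pull.

```bash
python3 -m handwheel '[0,5,0,0,0, 0,10,0,0,0, 0,20,0,0,0, 0,30,0,0,0, 0,30,0,0,0, 0,30,0,0,0, 0,0,0,0,0]'
python3 -m handwheel '[0,0,-30,0,0, 0,0,-32,0,0, 0,0,-32,0,0, 0,0,-32,0,0, 0,0,-32,0,0, 0,0,-32,0,0, 0,0,0,0,0]'
python3 -m handwheel '[0,0,0,0,-0.174, 0,0,0,0,-0.174, 0,0,0,0,-0.174, 0,0,0,0,-0.174, 0,0,0,0,-0.174, 0,0,0,0,-0.174, 0,0,0,0,-0.174, 0,0,0,0,-0.174, 0,0,0,0,-0.174, 0,0,0,0,0]'
python3 - <<'E'
from bench import env
import cv2,numpy as np
a=[]
for n,(r,c) in dict(side=(150,170),top=(130,170)).items():
    d=env.get_image(n);a.append(cv2.resize(cv2.cvtColor(d["image"],cv2.COLOR_RGB2BGR)[r:r+135,c:c+150],(400,360),interpolation=cv2.INTER_CUBIC))
cv2.imwrite("pics/c3.png",np.hstack(a))
E
```

```text
t: 11.42
position: [636.4, 60.4, 198.9]
ee_rot: [180.0, -0.0, 85.8]
ft_force: [-0.2, 0.2, -0.1]
grip_width: 0.2
grasp_force: 0.0
t: 12.3
position: [444.9, 70.7, 199.3]
ee_rot: [-180.0, -0.0, 85.4]
ft_force: [0.7, -0.6, -0.2]
grip_width: 0.0
grasp_force: 0.0
t: 13.55
position: [447.7, 70.8, 199.4]
ee_rot: [-180.0, 0.1, 175.0]
ft_force: [-0.1, 0.4, 0.3]
grip_width: 0.3
grasp_force: 0.0
```

View pics/c3.png

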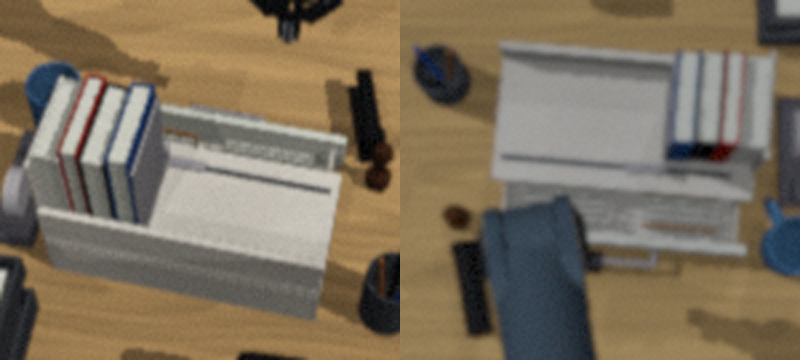

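Row is closed, all four books upright and touching (left px 30–160); the drawer is still open, gripper above its left front. Descend and push.

```bash
python3 -m handwheel '[0,0,6,20,0, 0,0,0,30,0, 0,0,0,30,0, 0,0,0,30,0, 0,0,0,25,0, 0,0,0,20,0, 0,0,0,4,0, 0,0,0,0,0]'
python3 -m handwheel '[0,-4,0,0,0, 0,-4,0,0,0, 0,-4,0,0,0, 0,-4,0,0,0, 0,-4,0,0,0, 0,-4,0,0,0, 0,-4,0,0,0, 0,-4,0,0,0]'
```

```text
t: 14.65
position: [447.5, 77.7, 40.5]
ee_rot: [-180.0, 0.0, 175.1]
ft_force: [0.3, 0.0, -0.6]
grip_width: 0.1
grasp_force: 0.0
t: 15.65
position: [478.6, 75.1, 40.1]
ee_rot: [-180.0, -0.1, 175.2]
ft_force: [-1.1, 1.2, 1.1]
grip_width: -0.0
grasp_force: 0.8
```

```bash
python3 -m handwheel '[0,-5,0,0,0, 0,-5,0,0,0, 0,-5,0,0,0, 0,-5,0,0,0, 0,-5,0,0,0, 0,-5,0,0,0, 0,-5,0,0,0, 0,-5,0,0,0, 0,-4,0,0,0, 0,-4,0,0,0, 0,-3,0,0,0]'
python3 -m handwheel '[0,-2,0,0,0, 0,-2,0,0,0]'|sed -n '2p;4p';python3 -m handwheel '[0,-2,0,0,0, 0,-2,0,0,0]'|sed -n '2p;4p';python3 -m handwheel '[0,-2,0,0,0, 0,0,0,0,0]'|sed -n '2p;4p'
```

```text
t: 17.02
position: [530.1, 70.8, 40.3]
ee_rot: [180.0, 0.0, 175.2]
ft_force: [-2.0, -0.3, -0.9]
grip_width: -0.3
grasp_force: 0.8
position: [533.9, 70.5, 40.3]
ft_force: [-2.3, -0.2, -0.2]
position: [537.9, 70.2, 40.3]
ft_force: [-1.8, -0.8, 0.4]
position: [540.3, 70.0, 40.4]
ft_force: [-0.6, 0.1, -0.8]
```

```bash
python3 -m handwheel '[0,-2,0,0,0, 0,0,0,0,0]'|sed -n '2p;4p';python3 -m handwheel '[0,-2,0,0,0, 0,0,0,0,0]'|sed -n '2p;4p';python3 -m handwheel '[0,-2,0,0,0, 0,0,0,0,0]'|sed -n '2p;4p';python3 -m handwheel '[0,-2,0,0,0, 0,0,0,0,0]'|sed -n '2p;4p'
```

```text
position: [540.7, 69.9, 40.0]
ft_force: [-4.8, 0.4, 2.4]
position: [540.5, 69.8, 39.5]
ft_force: [-8.6, -0.4, 2.9]
position: [540.3, 69.7, 38.9]
ft_force: [-11.2, 1.1, 3.6]
position: [540.2, 69.7, 38.6]
ft_force: [-15.6, 0.6, 7.2]
```

```bash
python3 -m handwheel '[0,5,0,0,0, 0,5,0,0,0, 0,20,0,0,0, 0,30,0,0,0, 0,30,0,0,0, 0,0,0,-40,0, 0,0,0,-50,0, 0,0,50,-50,0, 0,0,50,0,0, 0,0,50,0,0, 0,0,50,0,0, 0,0,0,0,0]'; python3 - <<'E'
from bench import env
import cv2,numpy as np
a=[]
for n,(r,c) in dict(side=(150,170),top=(130,170)).items():
    d=env.get_image(n);a.append(cv2.resize(cv2.cvtColor(d["image"],cv2.COLOR_RGB2BGR)[r:r+135,c:c+150],(400,360),interpolation=cv2.INTER_CUBIC))
cv2.imwrite("pics/c4.png",np.hstack(a))
E
```

```text
t: 20.27
position: [474.9, 275.7, 175.1]
ee_rot: [179.8, 0.2, 175.6]
ft_force: [0.4, -0.2, -0.2]
grip_width: 0.3
grasp_force: 0.0
```

View pics/c4.png

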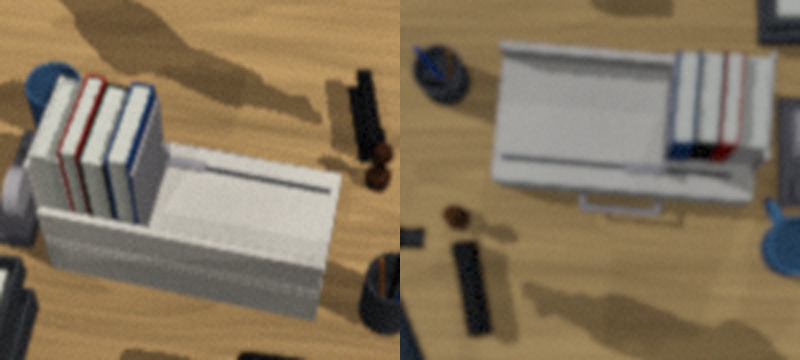

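The drawer is flush (right px 500–750, 195), the books are closed up and upright, and the other things stand where they were.

```bash
python3 -c "
from bench import env
print(env.close_job())"
```

```text
the job is handed in; nothing more can be done
None
```

The job is handed in: the last picture shows the four books upright and closed up against the end panel, the drawer flush, and the other things in view where they were; no verdict was returned.

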